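Set the goniometer camera at its next index notch and clamp it

TASK

Bring the camera of the contact-angle goniometer to its next index notch: loosen the wing knob of the camera carriage, slide the carriage along the rail towards the specimen stage until it clicks into the first notch it comes to, and tighten the same knob fully again. Keep off the camera, its lens and the dosing needle, leave the stage's own knob tight, and do not disturb the jar, beaker and tray.

Things in the scene. Friction and masses are not known exactly. Their poses are not given: they have to be found in the camera images.
- gonio: Goniometer: white base plate 170 x 740 mm (its x, y), fixed to the bench turned by up to 0.35 rad. Along its y an aluminium rail, top 40 mm wide at height 55 mm, y -240 to +460 mm. Origin at bench level under the rail's centre line; -x side faces the robot. Camera carriage at negative y, stage at y = 270 mm, backlight at 405 mm. Notches: 11 mm grooves across the rail's top at y = -20 and +40 mm.
- cam_carriage (a joint): Travel (m) of the camera carriage along the goniometer's +y, towards the stage; range 0 to 0.20, starts at 0.01 to 0.07. First notch, where it belongs, at 0.120; the second, at 0.180, is not wanted. A sprung ball under the carriage's centre holds it in a notch with 3 N and draws it in from 2 mm either side when let go. Free, it slides with 1 to 2 N; clamped, it does not move.
- carriage_mid (a point): Middle of the camera carriage's top face. Carriage: dark steel block 86 x 80 mm (x, y), 39 to 80 mm above the bench, 0.8 kg with the camera. Axes as the goniometer's. Its centre is at goniometer y = travel - 0.14 m.
- cam_clamp (a joint): Turn (rad) of the camera carriage's clamp knob: 0 fully loose (stop) to 1.4 fully tight (stop), growing clockwise seen from outside, looking at the knob. The screw begins to bite at 0.7: below 0.6 the carriage is free, above 1.1 it is tight. Takes about 0.16 N m and stays where it is left. Starts tight, at 1.2 to 1.4.
- cam_knob (a point): Grip point of the camera carriage's knob: a black wing 46 x 10 mm, 26 mm high, on a thin stem, on the robot's side at goniometer x = -62 mm, height 91 mm; 11 mm under the wing's top, 31 mm over the slanted face. Site z = knob axis, outward, leaning 35 deg from vertical to goniometer -x. Site turns with the knob; the wing's length lies +0.85 rad about z from point x (up the slope at turn 0.85).
- camera: Camera on the carriage: 25 mm post, white housing 66 x 92 mm (x, y), 214 to 282 mm above the bench, over the carriage, reaching 33 mm from the rail's centre line to the robot's side; black lens 50 mm thick, to 114 mm from the carriage's centre towards the stage. It overhangs the knob: a gripper pointing straight down does not fit. Origin at bench level under the carriage's centre. Do not touch.
- doser: Dosing column with syringe and needle over the specimen stage (round post, 76 x 70 mm table at height 231 mm). Column behind the stage, top at 409 mm. Origin at bench level below the needle, at goniometer x = 0, y = 270 mm. Not to be touched.
- stage_clamp (a joint): Turn of the specimen stage's clamp knob, a wing knob just like the camera carriage's, on the stage's carriage: same meaning and range. Starts tight, 1.25 to 1.4; it must stay tight.
- jar: Small clear jar with a yellow cap, 54 mm across, 55 mm high, loose on the bench in front of the rail's camera end. Origin at its underside's centre.
- beaker: Glass beaker, 68 mm across the rim, 80 mm high, loose on the bench behind the rail. Origin at its underside's centre.
- coupon_tray: Low white tray with test coupons, 80 x 120 x 18 mm, loose on the bench behind the rail, by the stage. Origin at its underside's centre.

How it is judged:
On the way, in this order (a step that is already met when the one before it is completed fails the run):
1. the camera carriage's knob is loosened (value of joint cam_clamp below 0.65 rad), for 0.1 s.
2. the carriage sits in the first notch, its knob still loose (value of joint cam_carriage between 0.1175 and 0.1225 m and value of joint cam_clamp below 0.9 rad), for 0.2 s.
At the end, for the whole second after the job is handed in: The camera carriage rests in the first notch (travel 0.120, within 2.5 mm), its knob is tight again (turn above 1.1 rad) and the stage's knob is still tight (above 1.1 rad) (value of joint cam_carriage between 0.1175 and 0.1225 m and value of joint each of cam_clamp, stage_clamp above 1.1 rad and velocity of joint cam_carriage between -0.005 and 0.005 m/s); the robot touches nothing.
It fails at once if the camera or its lens is touched (over 2 N) (contact force between any of the arm, the fingers and camera above 2 N).
It fails at once if the dosing column, syringe or needle is touched (over 2 N) (contact force between any of the arm, the fingers and doser above 2 N).
It fails at once if the stage's own knob is loosened (value of joint stage_clamp below 1 rad).
It fails at once if jar, beaker or tray moved more than 20 mm (distance of any of jar, beaker, coupon_tray from where it was at the start of the episode above 0.02 m).
It also fails if it takes over 45 s, if anything falls off the work surface, if the arm or the gripper's body presses on something with over 40 N, if the wrist force passes 120 N, or if a joint passes its speed limit or range.

ROBOT

A 6-joint arm with a two-finger parallel gripper is mounted at the origin on the work surface. World frame = base frame: x ahead of the robot, y to its left, z up, the work surface at z = 0. Lengths are in m, angles in rad, forces in N, time in s.
With the tool pointing down it reaches from about 0.275 to 0.825 m from the base axis. Payload 5.2 kg.
Tool frame: the origin (TCP) lies at the very end of the fingers, on their centre line; the grasp point (between the pads) lies 19 mm behind it; z points along the fingers, y is the line along which they close (so a half turn about z gives the same grasp; the last joint's range is limited). The gripper opens to 93 mm and grips with 3 to 60 N. Pads are 15 mm wide; open, the fingers measure 128 mm over their backs; the gripper's body (75 mm by 188 mm) begins 65 mm behind the grasp point.
Start: joints at [-0.203, 0.259, 1.535, -0, 1.348, -0.203], TCP at [0.55, 0, 0.219] pointing down, gripper open.
Joint ranges: [-3.14, 3.14], [-0.91, 2.08], [0.19, 2.58], [-1.22, 4.36], [0.22, 2.71], [-3.12, 3.12]. Speed limits (rad/s): [2.57, 2.57, 3.14, 3.14, 3.14, 3.14].

INTERFACE

Orientations are given as a rotation vector (axis times angle).
In Python, from rig import robot gives the robot as it stands.
- The arm moves only by the shell command python3 -m jog 'ROWS'. ROWS is JSON, a list of rows, each a list of 3 entries, a list of its own where there are three numbers: the turn, a rotation vector about the tool's x, y, z in units of 6 degrees (1.0 is 6 degrees), then the shift along the tool's x, y, z in units of 40 mm (1.0 is 40 mm), then the opening, from 0 (shut) to 1 (fully open). In form: [[[ax, ay, az], [dx, dy, dz], fingers], ...]. A call has 1 to 12 rows; each row shifts and turns the commanded pose from where the row before left it, along the tool's axes as they then stand; what a row does not reach is not made up. A row lasts 1/12 s, in which the tool goes at most 41.7 mm and 7.16 degrees, less where a joint would pass 70% of its speed; a pose out of reach is approached as far as the arm can. A call is refused whole if a number of a shift passes 1 or a number of a turn 1, either way. A call with a gripper value outside its range is refused whole. The fingers move at their own pace and stop on an object; the grip force is fixed at half the most. Time passes only in rows, so rows that do not move let the fingers close. It gives the time, the measured TCP pose, the force, the opening and the grip force at its end, in the units of the state.
- robot.get_obs(): the state, without advancing time (a new reading comes with each control period).
- robot.grab_frame(name): name is "scene" or "side" or "wrist"; returns the picture (480x640x3 uint8, blue, green, red); there is no depth.
- robot.camera_model(name): a dict with "fx", "fy", "cx", "cy" (pixels), "R" (3x3) and "t" (3): a world point X has camera coordinates R X + t. Camera axes: x right, y down, z forward; pixel columns grow to the right and rows downward; lengths in m; the calibration is good to about 2 mm. The wrist camera is an equidistant fisheye: a pixel r from the principal point sees the ray r / f radians off the axis. A picture is of the moment at which its call begins: read the wrist's pose just before it. camera_model takes no time and is no camera call; for the wrist camera it gives the pose at the moment of the call.
- robot.hand_in(): hands the job in; it is judged then, once.
The state is a dict: "time": time; "q": joint angles; "joint_vel": joint speeds; "joint_torque": joint torques, N m; "tool_pos": TCP position; "tcp_rot": TCP orientation; "force": force on the tool from outside, world axes, zero at the start; "moment": the same for the moment, N m; "opening": opening from 0.0 (shut) to 1.0 (fully open); "grasp_force": force on a finger pad.
Only numpy, scipy, OpenCV 4.12 (cv2) and the standard library are available. Lean on these libraries where they do the work, as an engineer would, in place of code of your own. Each camera call takes 0.05 s, during which the arm holds its last target. There are 200 camera calls.

## Working session

There is one attempt and no reset: what is moved stays moved. The work goes in short steps, Python scripts to look and compute and a shell command to move; the robot and the scene stay as the last step left them, time stands still between calls to the robot, and variables do not carry over. Pictures are saved under pics/ and viewed, at most 10 in all, crops included, and the job is handed in when it is done.

```bash
ls; mkdir -p pics
python3 - <<'E'
from rig import robot
import cv2
for n in("scene","side"):
    cv2.imwrite(f"pics/{n}0.png",robot.grab_frame(n)); m=robot.camera_model(n); print(n,m)
print(robot.get_obs())
E
```

```text
pics
scene {'fx': 582.570422167333, 'fy': 582.570422167333, 'cx': 326.0341389639153, 'cy': 242.21711521302484, 'R': array([[-0.28276691,  0.95908606,  0.01402903],
       [ 0.59202506,  0.18601675, -0.78415821],
       [-0.75468484, -0.21342845, -0.62040236]]), 't': array([ 0.33647477, -0.22887809,  1.5517702 ])}
side {'fx': 452.63876450827917, 'fy': 452.63876450827917, 'cx': 321.3203082193193, 'cy': 243.37512367739598, 'R': array([[ 0.68567421, -0.72788039, -0.00640459],
       [-0.51261734, -0.47660907, -0.71418993],
       [ 0.51679236,  0.49298472, -0.69992265]]), 't': array([-0.52208541,  0.26533099,  0.69461133])}
{'time': 0.1, 'q': array([-2.02804627e-01,  2.59277313e-01,  1.53597381e+00,  2.97722721e-05,
        1.34797830e+00, -2.02769677e-01]), 'joint_vel': array([ 0.00053588, -0.00170352, -0.0016094 ,  0.00289334,  0.00130097,
       -0.00047089]), 'joint_torque': array([ 2.99393134e-03, -4.38208973e+01, -2.84642941e+01,  7.21958186e-02,
        3.61894083e-02, -1.01468524e-04]), 'tool_pos': array([5.49516163e-01, 1.31299448e-04, 2.17896890e-01]), 'tcp_rot': array([-2.22050966e+00, -2.22041739e+00,  1.37591138e-03]), 'force': array([ 0.08862951, -0.49342369,  0.39323788]), 'moment': array([-0.00508119,  0.00017593,  0.01282491]), 'grasp_force': 0.0, 'opening': 0.9983813036883779}
```

View pics/scene0.png

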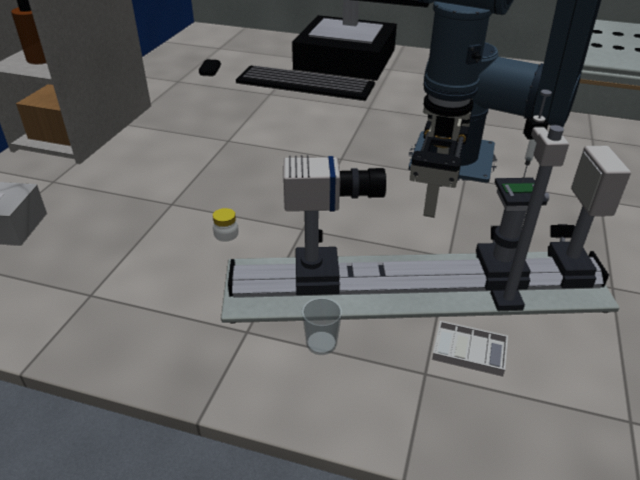

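View pics/side0.png

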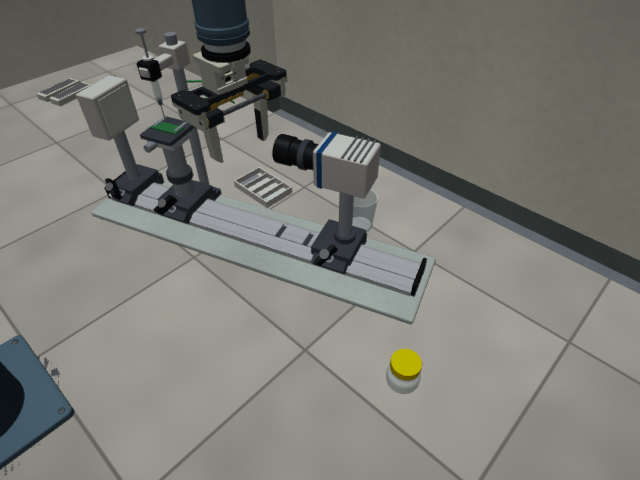

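Run:
```python
import cv2
a=cv2.imread("pics/scene0.png")[220:330,215:415]; cv2.imwrite("pics/sc.png",cv2.resize(a,None,fx=4,fy=4,interpolation=2))
a=cv2.imread("pics/side0.png")[205:325,250:450]; cv2.imwrite("pics/sd.png",cv2.resize(a,None,fx=4,fy=4,interpolation=2))
```

```text
(no output)
```

View pics/sc.png

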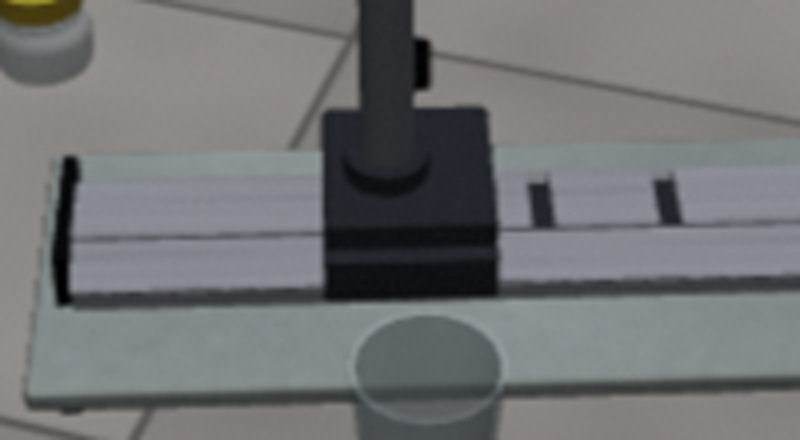

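View pics/sd.png

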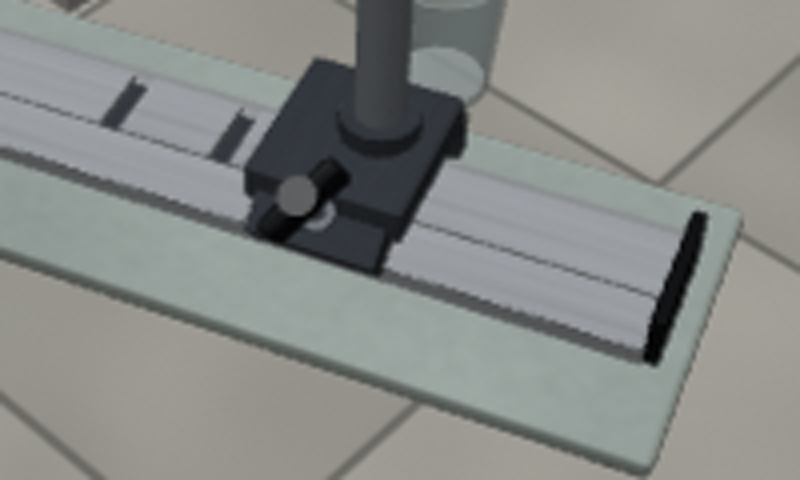

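```bash
cat > h.py <<'E'
import numpy as np
from scipy.optimize import least_squares
from scipy.spatial.transform import Rotation as Ro
from rig import robot
SC=lambda u,v:(215+u/4-.375,220+v/4-.375)
SD=lambda u,v:(250+u/4-.375,205+v/4-.375)
def proj(m,X):
    c=X@np.array(m["R"]).T+m["t"]; return np.c_[m["fx"]*c[:,0]/c[:,2]+m["cx"],m["fy"]*c[:,1]/c[:,2]+m["cy"]]
def w(p,X): # gonio->world
    X=np.atleast_2d(X); return X@Ro.from_euler('z',p[2]).as_matrix().T+[p[0],p[1],0]
def kn(travel,turn=None):
    return np.array([-.062,travel-.14,.091])
E
cat > fit.py <<'E'
from h import *
# cam, pix, gonio pt, moves-with-carriage
D=[("scene",SC(543,227),(.02,-.02,.055),0),("scene",SC(540,183),(-.02,-.02,.055),0),
("scene",SC(671,224),(.02,.04,.055),0),("scene",SC(665,180),(-.02,.04,.055),0),
("scene",SC(72,240),(.02,-.24,.055),0),("scene",SC(78,182),(-.02,-.24,.055),0),
("side",SD(224,159),(-.02,-.02,.055),0),("side",SD(240,116),(.02,-.02,.055),0),
("side",SD(114,125),(-.02,.04,.055),0),("side",SD(135,83),(.02,.04,.055),0),
("side",SD(655,297),(-.02,-.24,.055),0),("side",SD(682,232),(.02,-.24,.055),0),
("scene",SC(323,112),(-.043,-.18,.08),1),("scene",SC(487,110),(-.043,-.1,.08),1),
("scene",SC(497,228),(.043,-.1,.08),1),("scene",SC(325,230),(.043,-.18,.08),1),
("side",SD(318,60),(.043,-.1,.08),1),("side",SD(465,98),(.043,-.18,.08),1),
("side",SD(248,165),(-.043,-.1,.08),1),("side",SD(400,215),(-.043,-.18,.08),1)]
M={n:robot.camera_model(n) for n in("scene","side")}
def res(p):
    return np.array([proj(M[c],w(p,np.array(X)+[0,p[3]*k,0]))[0]-u for c,u,X,k in D])
s=least_squares(lambda p:res(p).ravel(),[.6,0,0,.04],loss="soft_l1",x_scale=[.1,.1,.1,.1])
p=s.x; print(p); print(res(p).round(1).tolist())
np.save("p.npy",p)
k=np.array([-.062,p[3]-.14,.091]); print("knob",w(p,k),proj(M["side"],w(p,k)))
ax=Ro.from_euler('z',p[2]).apply([-np.sin(.6109),0,np.cos(.6109)])
for t in(0,.4,.85,1.2,1.3,1.4):
    # wing dir for turn t (clockwise => rotates by -(t) about axis): angle from upslope = +-(t-.85)
    up=Ro.from_euler('z',p[2]).apply([np.cos(.6109),0,np.sin(.6109)])
    d=Ro.from_rotvec(-(t-.85)*ax).apply(up)
    a=proj(M["side"],np.array([w(p,k)[0]+.011*ax+s*.023*d for s in(-1,1)]))
    print(t,((a-[250,205]+.375)*4).round(0).tolist())
E
python3 fit.py
```

```text
[ 0.5803385  -0.11196632  0.33742052  0.05595678]
[[0.7, -0.1], [-0.3, -3.0], [0.7, -0.1], [-0.4, -2.9], [-0.2, -0.6], [-0.1, -0.2], [-1.2, -0.8], [3.4, -2.9], [-0.9, -0.8], [3.0, -2.6], [1.1, -1.2], [0.2, 0.2], [-0.6, -1.7], [0.0, -2.1], [0.6, -1.9], [-0.7, -1.4], [-0.5, -2.0], [0.8, -0.6], [-1.3, -0.4], [0.8, -0.4]]
knob [[ 0.54965742 -0.21179585  0.091     ]] [[325.99975175 254.27533366]]
0 [[325.0, 238.0], [275.0, 151.0]]
0.4 [[305.0, 245.0], [294.0, 144.0]]
0.85 [[283.0, 243.0], [317.0, 145.0]]
1.2 [[267.0, 235.0], [332.0, 153.0]]
1.3 [[264.0, 231.0], [336.0, 156.0]]
1.4 [[260.0, 228.0], [339.0, 160.0]]
```

```bash
sed -i '/^M=/i D=[d for i,d in enumerate(D) if i not in (1,3,7,9,5,11)]' fit.py; python3 fit.py
```

```text
[ 0.58111867 -0.11286738  0.33323525  0.05706708]
[[0.1, 0.0], [0.1, 0.1], [-0.8, -0.8], [-0.6, -0.8], [-0.3, -0.8], [1.6, -0.8], [-0.5, -1.8], [0.1, -2.0], [0.5, -1.8], [-0.8, -1.4], [-0.3, -2.1], [0.9, -0.6], [-1.3, -0.5], [0.7, -0.4]]
knob [[ 0.54965687 -0.21151841  0.091     ]] [[325.88600193 254.19982865]]
0 [[324.0, 237.0], [275.0, 150.0]]
0.4 [[305.0, 244.0], [294.0, 143.0]]
0.85 [[282.0, 242.0], [316.0, 145.0]]
1.2 [[267.0, 234.0], [332.0, 153.0]]
1.3 [[263.0, 231.0], [336.0, 156.0]]
1.4 [[260.0, 227.0], [339.0, 160.0]]
```

```bash
cat >> h.py <<'E'
A35=np.radians(35)
def target(p,travel,turn,back,flip=1,gx=-.062,gz=.091):
    """TCP pose gripping the knob; back = distance of grasp point outside the grip point"""
    G=Ro.from_euler('z',p[2])
    ax=G.apply([-np.sin(A35),0,np.cos(A35)]); up=G.apply([np.cos(A35),0,np.sin(A35)])
    d=Ro.from_rotvec(-(turn-.85)*ax).apply(up)*flip
    R=np.c_[d,np.cross(-ax,d),-ax]
    k=w(p,[gx,travel-.14,gz])[0]
    return R,k+ax*(back-.019)
def plan(R,t):
    o=robot.get_obs(); R0=Ro.from_rotvec(o["tcp_rot"]).as_matrix()
    rv=Ro.from_matrix(R0.T@R).as_rotvec()
    print("rot6",(np.degrees(rv)/6).round(2),"shift40 in cur axes",(R0.T@(t-o["tool_pos"])/.04).round(3),"in new axes",(R.T@(t-o["tool_pos"])/.04).round(3))
    print("t",round(o["time"],2),"pos",o["tool_pos"].round(4),"F",o["force"].round(1),"q",o["q"].round(2),"open",round(o["opening"],3),"grip",round(o["grasp_force"],1))
def gon(p,pos): # world->gonio
    return Ro.from_euler('z',-p[2]).apply(np.array(pos)-[p[0],p[1],0])
E
python3 - <<'E'
from h import *
p=np.load("p.npy")
for f in(1,-1): plan(*target(p,p[3],1.35,.10,f))
E
python3 -m jog '[[[0,0,0],[0,-1,0],0.6],[[0,0,0],[0,-1,0],0.6],[[0,0,0],[0,-1,0],0.6],[[0,0,0],[0,-1,0],0.6],[[0,0,0],[-1,0,0],0.6],[[0,0,0],[-1,0,0],0.6],[[0,0,0],[-1,0,0],0.6],[[0,0,0],[-1,0,0],0.6],[[0,0,0],[-1,0,0],0.6],[[0,0,0],[0,0,0],0.6]]'
python3 - <<'E'
from h import *
p=np.load("p.npy")
for f in(1,-1): plan(*target(p,p[3],1.35,.10,f))
E
```

```text
rot6 [-2.4   6.18 16.01] shift40 in cur axes [-5.672 -1.091  1.513] in new axes [-0.441  5.94  -0.417]
t 0.1 pos [5.495e-01 1.000e-04 2.179e-01] F [ 0.1 -0.5  0.4] q [-0.2   0.26  1.54  0.    1.35 -0.2 ] open 0.998 grip 0.0
rot6 [ -5.91  -2.29 -12.96] shift40 in cur axes [-5.672 -1.091  1.513] in new axes [ 0.441 -5.94  -0.417]
t 0.1 pos [5.495e-01 1.000e-04 2.179e-01] F [ 0.1 -0.5  0.4] q [-0.2   0.26  1.54  0.    1.35 -0.2 ] open 0.998 grip 0.0
time: 0.93
tool_pos: [0.3899, -0.2066, 0.2185]
tcp_rot: [2.225, 2.214, -0.004]
force: [0.8, -0.6, 1.1]
opening: 0.6
grasp_force: 0.0
rot6 [-2.34  6.19 15.98] shift40 in cur axes [-0.482  2.898  1.532] in new axes [1.761 0.659 2.728]
t 0.93 pos [ 0.3899 -0.2066  0.2185] F [ 0.8 -0.6  1.1] q [-0.74  0.06  1.78 -0.    1.3  -0.73] open 0.6 grip 0.0
rot6 [ -5.93  -2.24 -13.  ] shift40 in cur axes [-0.482  2.898  1.532] in new axes [-1.761 -0.659  2.728]
t 0.93 pos [ 0.3899 -0.2066  0.2185] F [ 0.8 -0.6  1.1] q [-0.74  0.06  1.78 -0.    1.3  -0.73] open 0.6 grip 0.0
```

```bash
python3 -m jog '[[[-0.137,0.364,0.94],[0,0,0],0.6],[[-0.137,0.364,0.94],[0,0,0],0.6],[[-0.137,0.364,0.94],[0,0,0],0.6],[[-0.137,0.364,0.94],[0,0,0],0.6],[[-0.137,0.364,0.94],[0,0,0],0.6],[[-0.137,0.364,0.94],[0,0,0],0.6],[[-0.137,0.364,0.94],[0,0,0],0.6],[[-0.137,0.364,0.94],[0,0,0],0.6],[[-0.137,0.364,0.94],[0,0,0],0.6],[[-0.137,0.364,0.94],[0,0,0],0.6]]' >/dev/null
python3 -m jog '[[[-0.137,0.364,0.94],[0,0,0],0.6],[[-0.137,0.364,0.94],[0,0,0],0.6],[[-0.137,0.364,0.94],[0,0,0],0.6],[[-0.137,0.364,0.94],[0,0,0],0.6],[[-0.137,0.364,0.94],[0,0,0],0.6],[[-0.137,0.364,0.94],[0,0,0],0.6],[[-0.137,0.364,0.94],[0,0,0],0.6],[[0,0,0],[0,0,0],0.6],[[0,0,0],[0,0,0],0.6]]'
python3 - <<'E'
from h import *
p=np.load("p.npy")
plan(*target(p,p[3],1.35,.10))
E
```

```text
time: 2.52
tool_pos: [0.3897, -0.1995, 0.2184]
tcp_rot: [-2.772, 0.224, -0.798]
force: [0.2, -0.2, -0.1]
opening: 0.601
grasp_force: 0.0
rot6 [-0.06  0.04  0.03] shift40 in cur axes [1.813 0.851 2.685] in new axes [1.806 0.828 2.696]
t 2.52 pos [ 0.3897 -0.1995  0.2184] F [ 0.2 -0.2 -0.1] q [-1.29 -0.09  2.1   0.65  1.25  0.19] open 0.601 grip 0.0
```

```bash
python3 -m jog '[[[0,0,0],[0.6,0.28,0.3],0.6],[[0,0,0],[0.6,0.28,0.3],0.6],[[0,0,0],[0.6,0.28,0.4],0.6],[[0,0,0],[0,0,0.85],0.6],[[0,0,0],[0,0,0.85],0.6],[[0,0,0],[0,0,0],0.6],[[0,0,0],[0,0,0],0.6],[[0,0,0],[0,0,0],0.6]]'
python3 - <<'E'
from h import *
import cv2
p=np.load("p.npy")
plan(*target(p,p[3],1.35,.10))
m=robot.camera_model("wrist"); im=robot.grab_frame("wrist")
a=robot.grab_frame("side")
cv2.imwrite("pics/w1raw.png",im)
def fe(m,X):
    c=np.atleast_2d(X)@np.array(m["R"]).T+m["t"]; r=np.linalg.norm(c[:,:2],axis=1); th=np.arctan2(r,c[:,2])
    return np.c_[m["fx"]*th*c[:,0]/r+m["cx"],m["fy"]*th*c[:,1]/r+m["cy"]]
R,t=target(p,p[3],1.35,0)
k=t+R[:,2]*-.019
for X in (k-R[:,2]*.011+R[:,0]*.023,k-R[:,2]*.011-R[:,0]*.023,k-R[:,2]*.011):
    u=fe(m,X)[0]; print(u); cv2.circle(im,tuple(int(round(v)) for v in u),2,(0,0,255),-1)
a=cv2.resize(a[120:320,220:480],None,fx=1.54,fy=1.54)
out=np.zeros((480,800,3),np.uint8); out[:,:400]=im[:,120:520]; out[:a.shape[0],400:400+min(400,a.shape[1])]=a[:,:400]
cv2.imwrite("pics/w1.png",out)
E
```

```text
time: 3.18
tool_pos: [0.5064, -0.2267, 0.1576]
tcp_rot: [-2.771, 0.222, -0.799]
force: [0.2, -0.1, 0.8]
opening: 0.602
grasp_force: 0.0
rot6 [-0.06  0.03  0.04] shift40 in cur axes [-0.016  0.002 -0.003] in new axes [-0.016  0.002 -0.003]
t 3.18 pos [ 0.5064 -0.2267  0.1576] F [ 0.2 -0.1  0.8] q [-1.03  0.18  1.99  0.74  0.98  0.27] open 0.602 grip 0.0
[316.72624331 221.16903675]
[316.44510512 286.49888021]
[316.58255689 254.78483347]
```

View pics/w1.png

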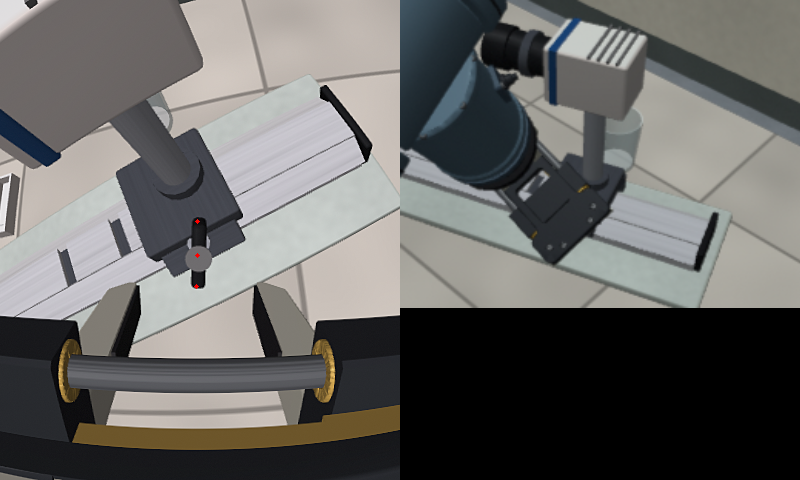

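```bash
python3 -m jog '[[[0,0,0],[0,0,0.8],0.5],[[0,0,0],[0,0,0.8],0.5],[[0,0,0],[0,0,0.6],0.5],[[0,0,0],[0,0,0.2],0.5],[[0,0,0],[0,0,0],0.5],[[0,0,0],[0,0,0],0.5]]'
python3 -m jog '[[[0,0,0],[0,0,0],0],[[0,0,0],[0,0,0],0],[[0,0,0],[0,0,0],0],[[0,0,0],[0,0,0],0],[[0,0,0],[0,0,0],0],[[0,0,0],[0,0,0],0],[[0,0,0],[0,0,0],0],[[0,0,0],[0,0,0],0]]'
python3 - <<'E'
from h import *
p=np.load("p.npy")
plan(*target(p,p[3],1.35,.004))
print(gon(p,robot.get_obs()["tool_pos"]),gon([0,0,p[2]],robot.get_obs()["force"]),robot.get_obs()["moment"])
E
```

```text
time: 3.78
tool_pos: [0.5579, -0.2089, 0.0795]
tcp_rot: [-2.771, 0.225, -0.8]
force: [0.3, -0.7, 0.6]
opening: 0.5
grasp_force: 0.0
time: 4.45
tool_pos: [0.5577, -0.2089, 0.0784]
tcp_rot: [-2.772, 0.227, -0.799]
force: [-5.3, -2.4, 2.9]
opening: 0.103
grasp_force: 30.0
rot6 [-0.04  0.03  0.02] shift40 in cur axes [ 0.006 -0.008 -0.004] in new axes [ 0.006 -0.008 -0.004]
t 4.45 pos [ 0.5577 -0.2089  0.0784] F [-5.3 -2.4  2.9] q [-0.91  0.35  2.01  0.88  0.78  0.18] open 0.103 grip 30.0
[-0.053598   -0.08311206  0.07838807] [-5.78891083 -0.54254441  2.90010664] [-0.30085316  0.7953132  -0.21098347]
```

```bash
python3 -m jog '[[[0,0,-0.85],[0,0,0],0],[[0,0,-0.85],[0,0,0],0],[[0,0,-0.85],[0,0,0],0],[[0,0,-0.85],[0,0,0],0],[[0,0,-0.85],[0,0,0],0]]'
python3 -m jog '[[[0,0,-0.85],[0,0,0],0],[[0,0,-0.85],[0,0,0],0],[[0,0,-0.85],[0,0,0],0],[[0,0,-0.85],[0,0,0],0],[[0,0,-0.85],[0,0,0],0],[[0,0,0],[0,0,0],0],[[0,0,0],[0,0,0],0],[[0,0,0],[0,0,0],0]]'
python3 - <<'E'
from h import *
import cv2
p=np.load("p.npy")
plan(*target(p,p[3],0.46,.004))
o=robot.get_obs()
print(gon(p,o["tool_pos"]),gon([0,0,p[2]],o["force"]))
im=np.zeros((480,800,3),np.uint8)
im[:,:400]=robot.grab_frame("wrist")[:,120:520]
a=cv2.resize(robot.grab_frame("side")[120:320,220:480],None,fx=1.54,fy=1.54); im[:308,400:]=a[:,:400]
cv2.imwrite("pics/w2.png",im)
E
```

```text
time: 4.87
tool_pos: [0.5576, -0.2084, 0.0785]
tcp_rot: [-2.858, -0.412, -0.892]
force: [-4.7, -2.2, 5.0]
opening: 0.108
grasp_force: 30.0
time: 5.53
tool_pos: [0.5574, -0.208, 0.0784]
tcp_rot: [2.79, 1.063, 0.941]
force: [-7.1, -1.4, 4.5]
opening: 0.106
grasp_force: 30.0
rot6 [-0.06 -0.02  0.03] shift40 in cur axes [-0.001  0.021 -0.004] in new axes [-0.001  0.021 -0.004]
t 5.53 pos [ 0.5574 -0.208   0.0784] F [-7.1 -1.4  4.5] q [-0.91  0.35  2.01  0.88  0.78 -0.71] open 0.106 grip 30.0
[-0.05354509 -0.08215105  0.07841429] [-7.13565308  0.95265876  4.46842737]
```

View pics/w2.png

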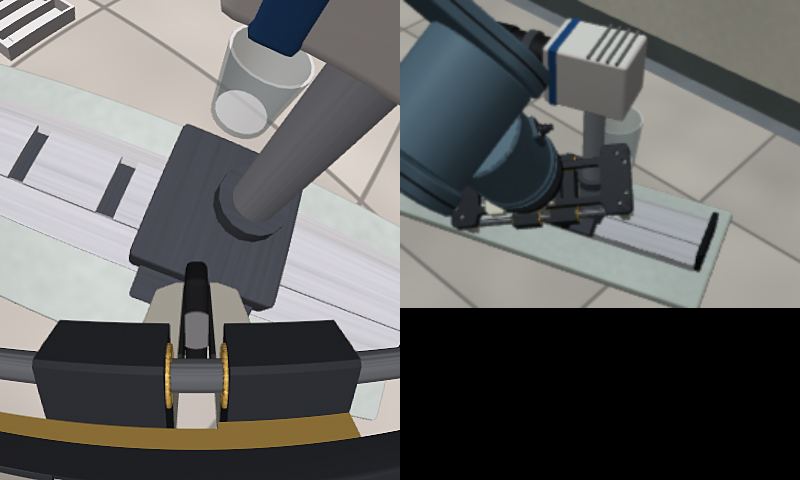

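```bash
cat > slide.py <<'E'
from h import *
p=np.load("p.npy"); o=robot.get_obs()
R0=Ro.from_rotvec(o["tcp_rot"]).as_matrix(); g=Ro.from_euler('z',p[2]).apply([0,1,0])
print("per +10mm gonio y, tool units",(R0.T@g*.25).round(4)); print("gonio tcp",gon(p,o["tool_pos"]).round(4),"Fg",gon([0,0,p[2]],o["force"]).round(1),"t",o["time"])
E
python3 slide.py
python3 - <<'E'
from rig import robot
import cv2
cv2.imwrite("pics/sc3.png",cv2.resize(robot.grab_frame("scene")[100:320,240:520],None,fx=2.5,fy=2.5))
E
```

```text
per +10mm gonio y, tool units [ 0.0957 -0.231   0.0017]
gonio tcp [-0.0535 -0.0821  0.0784] Fg [-6.9  1.   4.9] t 5.6333
```

View pics/sc3.png

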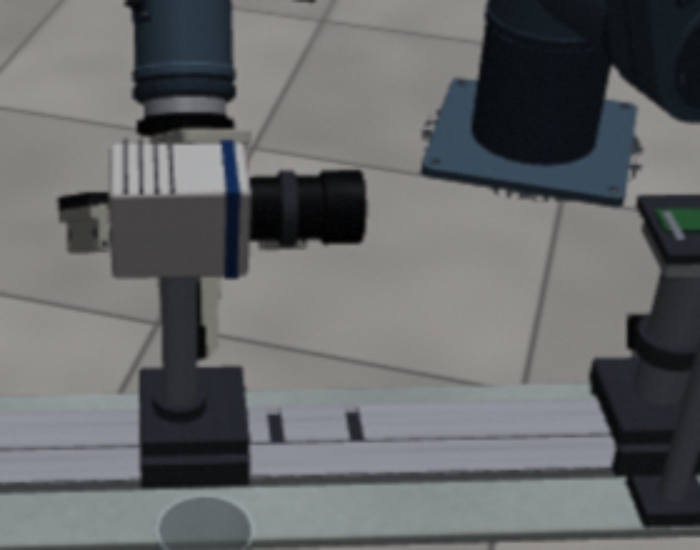

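```bash
python3 -m jog '[[[0,0,0],[0.048,-0.116,0.001],0],[[0,0,0],[0.048,-0.116,0.001],0],[[0,0,0],[0.048,-0.116,0.001],0],[[0,0,0],[0.048,-0.116,0.001],0],[[0,0,0],[0.048,-0.116,0.001],0],[[0,0,0],[0.048,-0.116,0.001],0],[[0,0,0],[0.048,-0.116,0.001],0],[[0,0,0],[0.048,-0.116,0.001],0],[[0,0,0],[0.048,-0.116,0.001],0],[[0,0,0],[0.048,-0.116,0.001],0],[[0,0,0],[0.048,-0.116,0.001],0],[[0,0,0],[0,0,0],0]]'; python3 slide.py
```

```text
time: 6.68
tool_pos: [0.5391, -0.1558, 0.0784]
tcp_rot: [2.789, 1.063, 0.94]
force: [-11.8, -1.8, 9.4]
opening: 0.108
grasp_force: 30.0
per +10mm gonio y, tool units [ 0.0957 -0.2309  0.0014]
gonio tcp [-0.0537 -0.0268  0.0784] Fg [-11.8   2.1   9.4] t 6.6833
```

```bash
python3 slide.py|tail -1
python3 -m jog '[[[0,0,0],[0.0191,-0.0462,0],0],[[0,0,0],[0,0,0],0],[[0,0,0],[0,0,0],0]]'>/dev/null; python3 slide.py|tail -1
python3 -m jog '[[[0,0,0],[0.0096,-0.0231,0],0],[[0,0,0],[0,0,0],0],[[0,0,0],[0,0,0],0]]'>/dev/null; python3 slide.py|tail -1
python3 -m jog '[[[0,0,0],[0.0096,-0.0231,0],0],[[0,0,0],[0,0,0],0],[[0,0,0],[0,0,0],0]]'>/dev/null; python3 slide.py|tail -1
python3 -m jog '[[[0,0,0],[0.0096,-0.0231,0],0],[[0,0,0],[0,0,0],0],[[0,0,0],[0,0,0],0]]'>/dev/null; python3 slide.py|tail -1
python3 -m jog '[[[0,0,0],[0.0096,-0.0231,0],0],[[0,0,0],[0,0,0],0],[[0,0,0],[0,0,0],0]]'>/dev/null; python3 slide.py|tail -1
```

```text
gonio tcp [-0.0537 -0.0268  0.0784] Fg [-11.8   2.1   9.4] t 6.6833
gonio tcp [-0.0537 -0.0257  0.0784] Fg [-8.9 -0.4  6.2] t 6.9333
gonio tcp [-0.0537 -0.0252  0.0784] Fg [-9.3 -1.   4.4] t 7.1833
gonio tcp [-0.0537 -0.024   0.0784] Fg [-9.1 -2.   5.7] t 7.4333
gonio tcp [-0.0537 -0.0228  0.0784] Fg [-9.6 -1.   6.5] t 7.6833
gonio tcp [-0.0537 -0.0215  0.0784] Fg [-10.8   0.1   6.8] t 7.9333
```

```bash
python3 -m jog '[[[0,0,0],[0.0048,-0.0116,0],0],[[0,0,0],[0,0,0],0],[[0,0,0],[0,0,0],0],[[0,0,0],[0,0,0],0]]'>/dev/null; python3 slide.py|tail -1
python3 -m jog '[[[0,0,0],[0.0048,-0.0116,0],0],[[0,0,0],[0,0,0],0],[[0,0,0],[0,0,0],0],[[0,0,0],[0,0,0],0]]'>/dev/null; python3 slide.py|tail -1
python3 -m jog '[[[0,0,0],[0.0048,-0.0116,0],0],[[0,0,0],[0,0,0],0],[[0,0,0],[0,0,0],0],[[0,0,0],[0,0,0],0]]'>/dev/null; python3 slide.py|tail -1
python3 -m jog '[[[0,0,0],[0.0048,-0.0116,0],0],[[0,0,0],[0,0,0],0],[[0,0,0],[0,0,0],0],[[0,0,0],[0,0,0],0]]'>/dev/null; python3 slide.py|tail -1
```

```text
gonio tcp [-0.0537 -0.0211  0.0784] Fg [-9.8 -0.2  7.3] t 8.2667
gonio tcp [-0.0537 -0.0205  0.0784] Fg [-10.6   0.2   7.6] t 8.6
gonio tcp [-0.0538 -0.02    0.0784] Fg [-10.5  -0.9   6.6] t 8.9333
gonio tcp [-0.0537 -0.0195  0.0784] Fg [-9.3  0.5  6.9] t 9.2667
```

```bash
python3 -m jog '[[[0,0,0],[0.0048,-0.0116,0],0],[[0,0,0],[0,0,0],0],[[0,0,0],[0,0,0],0],[[0,0,0],[0,0,0],0]]'>/dev/null; python3 slide.py|tail -1
python3 -m jog '[[[0,0,0],[0.0048,-0.0116,0],0],[[0,0,0],[0,0,0],0],[[0,0,0],[0,0,0],0],[[0,0,0],[0,0,0],0]]'>/dev/null; python3 slide.py|tail -1
python3 -m jog '[[[0,0,0],[0.0048,-0.0116,0],0],[[0,0,0],[0,0,0],0],[[0,0,0],[0,0,0],0],[[0,0,0],[0,0,0],0]]'>/dev/null; python3 slide.py|tail -1
```

```text
gonio tcp [-0.0538 -0.0193  0.0784] Fg [-9.7 -1.6  6.3] t 9.6
gonio tcp [-0.0538 -0.0191  0.0784] Fg [-9.6 -1.8  5.2] t 9.9333
gonio tcp [-0.0538 -0.019   0.0784] Fg [-8.3 -1.9  4.6] t 10.2667
```

```bash
python3 -m jog '[[[0,0,0],[-0.0096,0.0231,0],0],[[0,0,0],[0,0,0],0],[[0,0,0],[0,0,0],0],[[0,0,0],[0,0,0],0]]'>/dev/null; python3 slide.py|tail -1
python3 -m jog '[[[0,0,0],[0,0,0],0.3],[[0,0,0],[0,0,0],0.3],[[0,0,0],[0,0,0],0.3],[[0,0,0],[0,0,0],0.3],[[0,0,0],[0,0,0],0.3],[[0,0,0],[0,0,0],0.3]]'; python3 slide.py|tail -1
cat > look.py <<'E'
from h import *
import cv2,sys
im=robot.grab_frame("scene")
cv2.imwrite("pics/%s.png"%sys.argv[1],cv2.resize(im[220:330,240:440],None,fx=4,fy=4,interpolation=2))
m=robot.camera_model("scene"); p=np.load("p.npy")
D=[(-.043,-.18,.08),(-.043,-.1,.08),(.043,-.1,.08),(.043,-.18,.08)]
for tr in(p[3],.12):
    X=w(p,np.array(D)+[0,tr,0]); print(tr,((proj(m,X)-[240,220]+.375)*4).round(1).tolist())
print("groove2",((proj(m,w(p,[.02,.04,.055]))-[240,220]+.375)*4).round(1))
E
python3 look.py sc4
```

```text
gonio tcp [-0.0538 -0.0193  0.0784] Fg [-9.6 -1.4  6.5] t 10.6
time: 11.1
tool_pos: [0.5371, -0.1477, 0.0782]
tcp_rot: [2.79, 1.062, 0.941]
force: [0.5, 0.3, -0.6]
opening: 0.302
grasp_force: 0.0
gonio tcp [-0.053  -0.0185  0.0782] Fg [ 0.5  0.2 -0.6] t 11.1
0.05706707993310989 [[220.8, 104.9], [387.6, 101.9], [399.1, 220.8], [221.7, 224.4]]
0.12 [[352.1, 102.5], [518.0, 99.5], [537.8, 217.9], [361.4, 221.5]]
groove2 [[571.4 224.6]]
```

View pics/sc4.png

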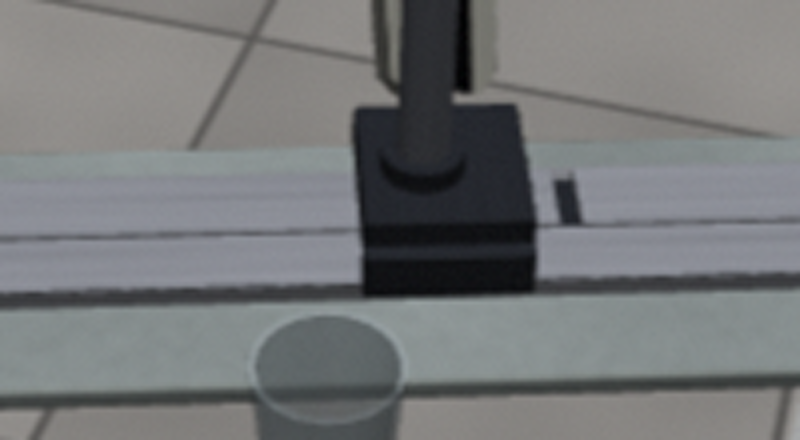

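```bash
python3 -m jog '[[[0,0,0],[-0.0096,0.0231,0],0.3],[[0,0,0],[0,0,0],0.3],[[0,0,0],[0,0,0],0],[[0,0,0],[0,0,0],0],[[0,0,0],[0,0,0],0],[[0,0,0],[0,0,0],0],[[0,0,0],[0,0,0],0],[[0,0,0],[0,0,0],0],[[0,0,0],[0,0,0],0]]'; python3 slide.py|tail -1
python3 -m jog '[[[0,0,0.7],[0,0,0],0],[[0,0,0.7],[0,0,0],0],[[0,0,0.7],[0,0,0],0],[[0,0,0.7],[0,0,0],0],[[0,0,0],[0,0,0],0]]'; python3 slide.py|tail -1
```

```text
time: 11.9
tool_pos: [0.5371, -0.1486, 0.0782]
tcp_rot: [2.79, 1.062, 0.941]
force: [-3.1, 1.5, 0.4]
opening: 0.104
grasp_force: 30.0
gonio tcp [-0.0533 -0.0194  0.0782] Fg [-2.4  2.4  0.4] t 11.9
time: 12.32
tool_pos: [0.5374, -0.149, 0.0783]
tcp_rot: [-2.857, -0.626, -0.915]
force: [-1.8, -0.4, 0.5]
opening: 0.11
grasp_force: 30.0
gonio tcp [-0.0532 -0.0198  0.0783] Fg [-1.8  0.2  0.5] t 12.3167
```

```bash
python3 -m jog '[[[0,0,0.7],[0,0,0],0],[[0,0,0.7],[0,0,0],0],[[0,0,0.7],[0,0,0],0],[[0,0,0.7],[0,0,0],0],[[0,0,0.7],[0,0,0],0],[[0,0,0.7],[0,0,0],0],[[0,0,0.7],[0,0,0],0],[[0,0,0.7],[0,0,0],0],[[0,0,0.4],[0,0,0],0],[[0,0,0],[0,0,0],0],[[0,0,0],[0,0,0],0],[[0,0,0],[0,0,0],0]]'; python3 slide.py|tail -1
python3 - <<'E'
from h import *
p=np.load("p.npy"); plan(*target(p,.12,1.4,.004)); print(robot.get_obs()["moment"])
E
```

```text
time: 13.32
tool_pos: [0.5375, -0.1498, 0.0782]
tcp_rot: [-2.763, 0.267, -0.792]
force: [-0.6, -3.0, -4.0]
opening: 0.103
grasp_force: 30.0
gonio tcp [-0.0533 -0.0207  0.0782] Fg [-1.6 -2.7 -4. ] t 13.3167
rot6 [-0.03  0.02  0.21] shift40 in cur axes [-0.003 -0.017 -0.012] in new axes [-0.003 -0.017 -0.012]
t 13.32 pos [ 0.5375 -0.1498  0.0782] F [-0.6 -3.  -4. ] q [-0.85  0.28  2.13  0.94  0.72  0.19] open 0.103 grip 30.0
[-0.75256545  0.67725018 -0.47355774]
```

```bash
python3 -m jog '[[[0,0,0.25],[0,0,0],0],[[0,0,0],[0,0,0],0],[[0,0,0],[0,0,0],0],[[0,0,0],[0,0,0],0.5],[[0,0,0],[0,0,0],0.5],[[0,0,0],[0,0,0],0.5],[[0,0,0],[0,0,0],0.5],[[0,0,0],[0,0,0],0.5]]'; python3 slide.py|tail -1
python3 -m jog '[[[0,0,0],[0,0,-0.4],0.5],[[0,0,0],[0,0,-0.8],0.5],[[0,0,0],[0,0,-0.8],0.5],[[0,0,0],[0,0,-0.8],0.5],[[0,0,0],[0,0,0],0.5],[[0,0,0],[0,0,0],0.5],[[0,0,0],[0,0,0],0.5]]'
python3 look.py sc5
python3 - <<'E'
from h import *
import cv2
p=np.load("p.npy")
m=robot.camera_model("wrist"); im=robot.grab_frame("wrist")
def fe(m,X):
    c=np.atleast_2d(X)@np.array(m["R"]).T+m["t"]; r=np.linalg.norm(c[:,:2],axis=1); th=np.arctan2(r,c[:,2])
    return np.c_[m["fx"]*th*c[:,0]/r+m["cx"],m["fy"]*th*c[:,1]/r+m["cy"]]
R,t=target(p,.12,1.4,0)
k=t+R[:,2]*-.019
for X in (k-R[:,2]*.011+R[:,0]*.023,k-R[:,2]*.011-R[:,0]*.023,k-R[:,2]*.011):
    u=fe(m,X)[0]; cv2.circle(im,tuple(int(round(v)) for v in u),1,(0,0,255),-1)
out=np.zeros((600,800,3),np.uint8); out[:300,:600]=cv2.resize(im[170:320,170:470],None,fx=2,fy=2)
out[300:,:]=cv2.imread("pics/sc5.png")[60:360,:800]
cv2.imwrite("pics/w5.png",out)
E
```

```text
time: 13.98
tool_pos: [0.5374, -0.1483, 0.0784]
tcp_rot: [-2.75, 0.303, -0.784]
force: [0.8, -0.5, 0.6]
opening: 0.415
grasp_force: 0.0
gonio tcp [-0.0529 -0.0191  0.0784] Fg [ 0.6 -0.7  0.6] t 13.9833
time: 14.57
tool_pos: [0.4768, -0.1703, 0.1698]
tcp_rot: [-2.751, 0.305, -0.785]
force: [-0.8, -0.2, 0.4]
opening: 0.502
grasp_force: 0.0
0.05706707993310989 [[220.8, 104.9], [387.6, 101.9], [399.1, 220.8], [221.7, 224.4]]
0.12 [[352.1, 102.5], [518.0, 99.5], [537.8, 217.9], [361.4, 221.5]]
groove2 [[571.4 224.6]]
```

View pics/w5.png

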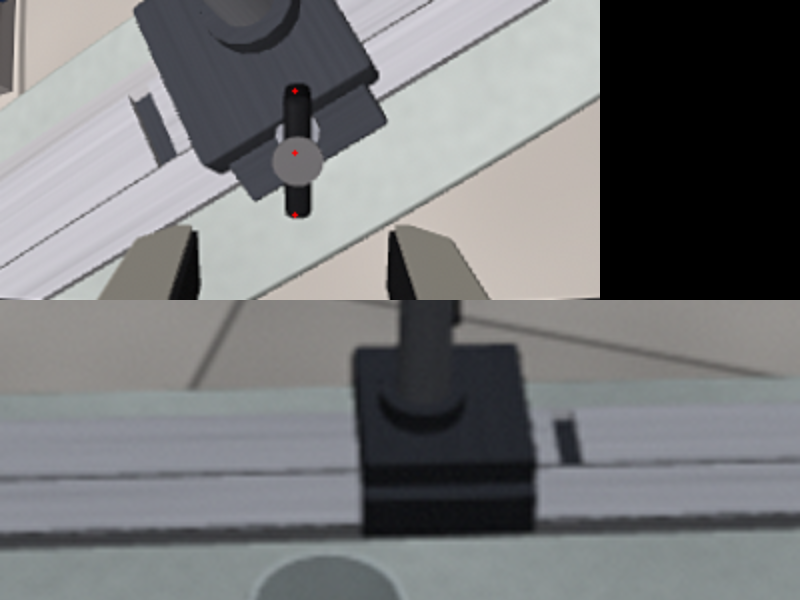

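Run:
```python
import cv2,numpy as np
a,b=[cv2.cvtColor(cv2.imread(f"pics/{n}.png"),6).astype(np.float32) for n in("sc4","sc5")]
f=lambda c,u:cv2.phaseCorrelate(a[c],b[c],cv2.createHanningWindow((u[0],u[1]),5))
for r in((120,280,335,560),(245,290,340,390),(245,290,500,545),(150,250,545,600)):
    y0,y1,x0,x1=r; T=b[y0:y1,x0:x1][8:-8,8:-8]
    S=cv2.resize(a[y0:y1,x0:x1],None,fx=4,fy=4,interpolation=2);T=cv2.resize(T,None,fx=4,fy=4,interpolation=2)
    l=cv2.minMaxLoc(cv2.matchTemplate(S,T,5))[3]; print(r,"shift px4",8-l[0]/4,8-l[1]/4,"mm",(8-l[0]/4)/2.1)
```

```text
(120, 280, 335, 560) shift px4 -0.25 0.0 mm -0.11904761904761904
(245, 290, 340, 390) shift px4 0.0 -0.25 mm 0.0
(245, 290, 500, 545) shift px4 -0.5 0.25 mm -0.23809523809523808
(150, 250, 545, 600) shift px4 0.0 0.0 mm 0.0
```

The carriage has moved at most about 0.2 mm since it sat in the notch. The knob is at about 1.4 rad and the gripper is clear, so I am handing in.

```bash
python3 -c "
from rig import robot
print(robot.hand_in())"
```

```text
the job is handed in; nothing more can be done
None
```

The job is handed in (no verdict was returned): the camera carriage sits in the first notch at about 0.120 m by the camera images, its knob is turned back to about 1.4 rad, and the gripper is clear; I never went near the stage knob, jar, beaker or tray, though I did not re-measure them at the end.

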